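# Lay the empty spools flat

### The arm

A 6-joint arm with a two-finger parallel gripper is mounted at the origin on the work surface. World frame = base frame: x ahead of the robot, y to its left, z up, the work surface at z = 0. Lengths are in m, angles in rad, forces in N, time in s.
With the tool pointing down it reaches from about 0.275 to 0.875 m from the base axis. Payload 12.5 kg.
Tool frame: the origin (TCP) lies where the fingers leave the gripper's body, on its centre line; the fingertips stand 73 mm ahead of it and the grasp point (between the pads) lies 54 mm ahead of it (arm.tips_ahead is the distance from the TCP to the fingertips, in m); z points along the fingers, y is the line along which they close (so a half turn about z gives the same grasp; the last joint's range is limited). The gripper opens to 85 mm and grips with 20 to 120 N. Pads are 22 mm wide; open, the fingers measure 114 mm over their backs; the gripper's body (76 mm by 85 mm) begins 54 mm behind the grasp point. The pads swing forward as they close: fully open they stand 13 mm farther back than shut.
Start: joints at [1.256, 0.351, 1.652, -0, 1.139, -0.085], TCP at [0.125, 0.536, 0.304] pointing down, gripper open.
Joint ranges: [-2.75, 2.75], [-0.79, 2.1], [0.01, 2.65], [-1.57, 4.71], [0.07, 3.14], [-2.87, 2.87]. Speed limits (rad/s): [2.22, 2.22, 2.79, 3.14, 3.14, 3.14].

### API

Orientations are given as a rotation vector (axis times angle).
In Python, from workcell import arm gives the robot as it stands.
- The arm moves only by the shell command python3 -m jog 'ROWS' [FORCE]. ROWS is JSON, a list of rows, each a list of 7 numbers: the turn, a rotation vector about the tool's x, y, z in units of 45 degrees (1.0 is 45 degrees), then the shift along the tool's x, y, z in units of 0.5 m (1.0 is 0.5 m), then the finger opening in mm, from 0 to 85.4. A call has 1 to 20 rows; each row is the pose to reach, as a shift and turn from the pose commanded when the call began, along the tool's axes at that moment; what a row does not reach only later rows make up. A row lasts 1/10 s, in which the tool goes at most 50 mm and 8.59 degrees, less where a joint would pass 70% of its speed; a pose out of reach is approached as far as the arm can. A call with a number of a shift or a turn outside -1 to 1 is refused whole. A call with a gripper value outside its range is refused whole. The fingers move at their own pace and stop on an object; FORCE is the grip in N (left out, the last holds). Time passes only in rows, so rows that repeat a pose let the fingers close. It gives the time, the measured TCP pose, the force, the opening and the grip force at its end, in the units of the state.
- arm.get_state(): the state, without advancing time (a new reading comes with each control period).
- arm.grab_frame(name): name is "scene" or "top" or "wrist"; returns the picture (420x560x3 uint8, blue, green, red); there is no depth.
- arm.camera_model(name): a dict with "K" (3x3 intrinsics, pixels), "extrinsics" (4x4, takes a point from world to camera coordinates). Camera axes: x right, y down, z forward; pixel columns grow to the right and rows downward; lengths in m; the calibration is good to about 2 mm. A picture is of the moment at which its call begins: read the wrist's pose just before it. camera_model takes no time and is no camera call; for the wrist camera it gives the pose at the moment of the call.
- arm.hand_in(): hands the job in; it is judged then, once.
Trained networks look in the newest picture that a camera, given by its name, has taken for a name from the list of things; names that differ only in an ending like _2 or _b are one class to them, and where a whole thing is asked for, a point or a joint stands for the part that bears it (a point fixed in the world has none). Each returns a list of dicts, best first, with "confidence" (0 to 1); they miss things now and then, are a little off and sometimes report something else, mostly with a low value. They report only what shows in the picture. A call takes as long as a camera call.
- arm.spot_in(camera, name): "xyz" ([x, y, z] in m, in world coordinates, good to about 4 mm: the middle of the surface that is visible of it).
The state is a dict: "time_s": time; "q": joint angles; "qvel": joint speeds; "joint_efforts": joint torques, N m; "tcp_pos": TCP position; "tcp_rot": TCP orientation; "force": force on the tool from outside, world axes, zero at the start; "torque": the same for the moment, N m; "gripper_width": opening from 0.0 (shut) to 1.0 (fully open); "grasp_force": force on a finger pad.
Only numpy, scipy, OpenCV 4.12 (cv2) and the standard library are available. Lean on these libraries where they do the work, as an engineer would, in place of code of your own. Each camera call takes 0.05 s, during which the arm holds its last target. There are 200 camera calls.

### The job

Two empty filament spools have been left standing on edge, where they could roll off the desk. Tip each one over with a gentle push of the fingers, without gripping or lifting it, so that it lies flat on the desk right beside where it stood, with its open, spoked face up and its closed face down. Leave everything else on the desk where it is.

Things in the scene. Friction and masses are not known exactly. Their poses are not given: they have to be found in the camera images.
- spool_a: empty grey filament spool standing on edge, free to roll, about 160 g: two flanges 110 mm across, 4 mm thick, outer faces 46 mm apart, on a 40 mm hub. One flange is SPOKED (11 mm rim, five spokes, open windows), the other CLOSED (plain disc). Origin at the start: lowest point of the rim, midway between flanges, at desk level z = 0, z up; x runs along the axle and points out of the spoked face.
- spool_a_center (a point): centre of spool_a, on its axle midway between the flanges (body z = 55 mm; faces at x = +23 mm spoked, -23 mm closed): 55 mm above the desk while it stands, 23 mm when it lies flat. Same axes as the body. The spool balances at about 23 degrees of lean, then falls by itself
- spool_b: empty grey filament spool standing on edge, free to roll, about 160 g: two flanges 110 mm across, 4 mm thick, outer faces 46 mm apart, on a 40 mm hub. One flange is SPOKED (11 mm rim, five spokes, open windows), the other CLOSED (plain disc). Origin at the start: lowest point of the rim, midway between flanges, at desk level z = 0, z up; x runs along the axle and points out of the spoked face.
- spool_b_center (a point): centre of spool_b, on its axle midway between the flanges (body z = 55 mm; faces at x = +23 mm spoked, -23 mm closed): 55 mm above the desk while it stands, 23 mm when it lies flat. Same axes as the body. The spool balances at about 23 degrees of lean, then falls by itself
- boat: bystander: a gold printed toy boat, 61 x 30 x 48 mm high, on the desk between the spools; origin under its middle, x towards the bow
- glue: bystander: a white glue bottle standing upright, 28 mm in diameter, 85 mm high; origin under its centre
- gear: bystander: a gold printed gear lying flat, 52 mm in diameter, 24 mm high with its boss; origin under its centre
- scraper: bystander: a print scraper lying flat, 200 mm long along its x axis, under 30 mm high, near the left side of the desk
- jar: bystander: a clear jar with a black lid, 56 mm in diameter, 60 mm high; origin under its centre
- driver: bystander: a screwdriver lying on the desk, 170 mm long along its x axis, under 35 mm high

How it is judged:
At the end, for the whole second after the job is handed in: both spools lie flat on the desk at rest (spoked face up, axle within 0.1 rad of vertical, centre under 29 mm high), the centre of each within 160 mm of where it was at the start (tipping over alone moves it about 85 mm) (angle between each of spool_a, spool_b's own x axis and vertical below 0.1 rad and height (world z) of each of spool_a_center, spool_b_center below 0.029 m and distance of each of spool_a_center, spool_b_center from where it was at the start of the episode below 0.16 m and linear speed of each of spool_a, spool_b below 0.02 m/s and angular speed of each of spool_a, spool_b below 0.1 rad/s); the robot touches nothing.
It fails at once if a spool is lifted off the desk (its centre rises above 80 mm) (height (world z) of any of spool_a_center, spool_b_center above 0.08 m).
It fails at once if a spool is gripped or shoved hard (over 20 N from the fingers) (contact force between the fingers and spool_a above 20 N or contact force between the fingers and spool_b above 20 N).
It fails at once if a spool is carried, rolled or shoved away (its centre over 200 mm from where it stood) (distance of any of spool_a_center, spool_b_center from where it was at the start of the episode above 0.2 m).
It fails at once if another thing on the desk is disturbed (moved over 20 mm) (distance of any of boat, glue, gear, scraper, jar, driver from where it was at the start of the episode above 0.02 m).
It also fails if it takes over 48 s, if anything falls off the work surface, if the arm or the gripper's body presses on something with over 40 N, if the wrist force passes 120 N, or if a joint passes its speed limit or range.

## Working session

There is one attempt and no reset: what is moved stays moved. The work goes in short steps, Python scripts to look and compute and a shell command to move; the robot and the scene stay as the last step left them, time stands still between calls to the robot, and variables do not carry over. Pictures are saved under pics/ and viewed, at most 10 in all, crops included, and the job is handed in when it is done.

```bash
mkdir -p pics
python3 - <<'E'
from workcell import arm
import cv2,numpy as np
for c in("top","scene"):
    cv2.imwrite(f"pics/{c}0.png",arm.grab_frame(c))
    for n in("spool_a","boat","glue","gear","scraper","jar","driver"):
        for d in arm.spot_in(c,n)[:3]: print(c,n,np.round(d["xyz"],3),round(d["confidence"],2))
    m=arm.camera_model(c);print(np.round(m["K"],1).tolist(),np.round(m["extrinsics"],3).tolist())
s=arm.get_state();print(s["time_s"],s["tcp_pos"],s["tcp_rot"])
E
```

```text
top spool_a [ 0.545 -0.169  0.072] 0.73
top spool_a [0.592 0.161 0.068] 0.65
top boat [0.512 0.008 0.021] 0.56
top boat [ 0.554 -0.164  0.072] 0.42
top glue [0.602 0.018 0.055] 0.62
top gear [0.696 0.003 0.016] 0.68
top scraper [0.475 0.407 0.004] 0.56
top jar [ 0.552 -0.406  0.062] 0.69
top jar [0.473 0.408 0.001] 0.55
top driver [0.678 0.402 0.021] 0.71
top driver [0.477 0.41  0.002] 0.69
[[539.8, 0.0, 281.0], [0.0, 539.8, 205.1], [0.0, 0.0, 1.0]] [[-0.042, -0.999, -0.001, -0.004], [-0.978, 0.041, -0.205, 0.579], [0.205, -0.007, -0.979, 1.376], [0.0, 0.0, 0.0, 1.0]]
scene spool_a [0.608 0.162 0.073] 0.7
scene spool_a [ 0.574 -0.174  0.068] 0.59
scene boat [0.523 0.004 0.018] 0.58
scene boat [0.478 0.404 0.003] 0.56
scene glue [0.619 0.008 0.044] 0.75
scene glue [0.607 0.161 0.074] 0.44
scene gear [0.694 0.001 0.014] 0.68
scene scraper [0.478 0.401 0.   ] 0.91
scene jar [ 0.57  -0.404  0.054] 0.96
scene driver [0.692 0.401 0.025] 0.69
[[431.1, 0.0, 279.9], [0.0, 431.1, 211.7], [0.0, 0.0, 1.0]] [[0.372, 0.928, -0.016, -0.213], [0.718, -0.299, -0.629, -0.362], [-0.589, 0.222, -0.777, 1.392], [0.0, 0.0, 0.0, 1.0]]
0.8 [0.12526956 0.53554074 0.30390475] [3.60219629e-01 3.12085591e+00 8.09862474e-05]
```

View pics/top0.png

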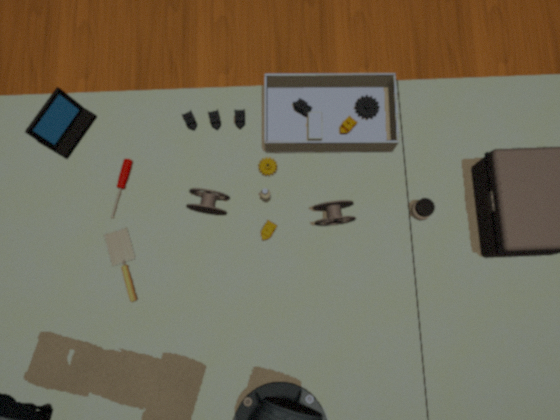

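View pics/scene0.png

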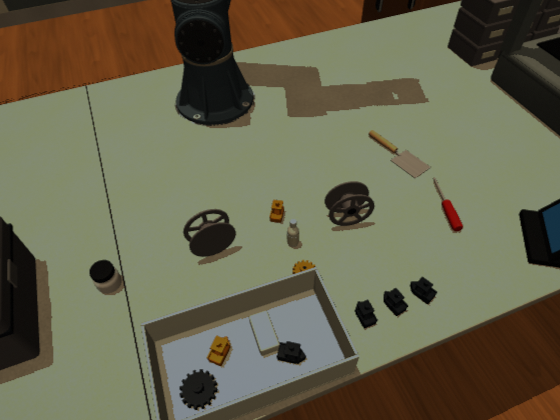

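The left spool, at top (208,201), has its spoked face towards +x: it is nearer the viewer in scene, (351,210). The right spool, at top (333,213), has its closed face towards +x, at scene (212,238). I'll zoom in to find the axles.

Run:
```python
import cv2,numpy as np
t=cv2.imread("pics/top0.png");s=cv2.imread("pics/scene0.png")
f=lambda im,u,v:cv2.convertScaleAbs(cv2.resize(im[v-35:v+35,u-45:u+45],(400,300),interpolation=cv2.INTER_CUBIC),alpha=1.6)
o=np.vstack([np.hstack([f(t,208,201),f(t,333,213)]),np.hstack([f(s,350,205),f(s,210,233)])])
cv2.imwrite("pics/crop0.png",o)
from workcell import arm
m=arm.camera_model("wrist");print(np.round(m["K"],1).tolist())
print("cam pos",-m["extrinsics"][:3,:3].T@m["extrinsics"][:3,3], m["extrinsics"][2,:3])
```

```text
[[315.1, 0.0, 273.5], [0.0, 315.1, 212.6], [0.0, 0.0, 1.0]]
cam pos [0.05199577 0.55257098 0.37281304] [ 0.28945824 -0.06849941 -0.95473649]
```

View pics/crop0.png

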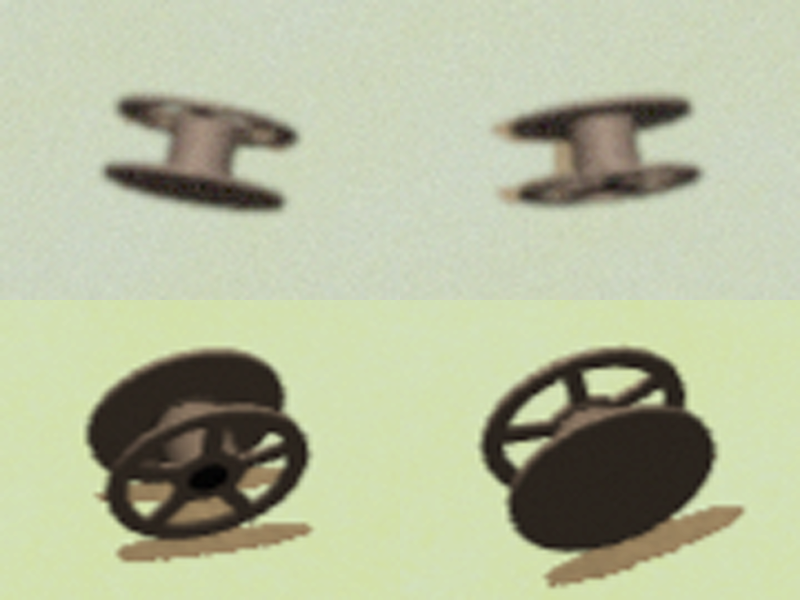

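```bash
cat > fit.py <<'E'
import cv2,numpy as np
from scipy.optimize import minimize
from workcell import arm
S=6
def proj(m,P):
    p=(m["extrinsics"][:3,:3]@P.T).T+m["extrinsics"][:3,3]
    q=(m["K"]@p.T).T
    return q[:,:2]/q[:,2:]
th=np.linspace(0,2*np.pi,60,endpoint=False)
def masks(m,x,y,z,yaw,off):
    a=np.array([np.cos(yaw),np.sin(yaw),0]);b=np.array([-a[1],a[0],0]);c=np.array([x,y,z])
    ring=lambda d,r:c+a*d+r*(np.cos(th)[:,None]*b+np.sin(th)[:,None]*np.array([0,0,1.]))
    M=np.zeros((420,560)) if 0 else np.zeros((100*S,120*S),np.uint8);I=M.copy()
    pl=lambda im,P,v:cv2.fillConvexPoly(im,cv2.convexHull((((proj(m,P)-off+.5)*S)*16).astype(np.int32)),v,shift=4)
    for d in(.021,-.021):pl(M,np.vstack([ring(d+.002,.055),ring(d-.002,.055)]),255)
    pl(I,np.vstack([ring(.023,.044),ring(.019,.044)]),255)
    pl(I,np.vstack([ring(.019,.021),ring(-.019,.021)]),255)
    return M,I
def fit(views,x,y,yaw,free_z=True):
    data=[]
    for cam,im,(u,v) in views:
        off=np.array([u-60,v-50]);g=cv2.cvtColor(im,cv2.COLOR_BGR2GRAY)[v-50:v+50,u-60:u+60]
        bg=np.median(g);g=cv2.resize(g,None,fx=S,fy=S,interpolation=cv2.INTER_CUBIC).astype(float)
        data.append((arm.camera_model(cam),off,np.clip((bg*.85-g)/(bg*.85-bg*.4),0,1)))
    def cost(p):
        e=0
        for m,off,t in data:
            M,I=masks(m,p[0]/1e3,p[1]/1e3,p[2]/1e3,p[3]/50,off)
            e+=(np.abs(cv2.GaussianBlur(M,(0,0),S*.6)/255.-t)*(I==0)).sum()/S/S
        return e
    best=None
    for k in(yaw-.15,yaw,yaw+.15):
        r=minimize(cost,[x*1e3,y*1e3,55,k*50],method="Nelder-Mead",options=dict(initial_simplex=np.array([x*1e3,y*1e3,55,k*50])+np.vstack([np.zeros(4),np.eye(4)*8]),maxiter=300))
        if best is None or r.fun<best.fun:best=r
    return best
E
python3 - <<'E'
import cv2,numpy as np
from fit import *
t=cv2.imread("pics/top0.png");s=cv2.imread("pics/scene0.png")
for n,u,v,x,y,w in(("L",(208,201),(350,205),.59,.162,0),("R",(333,213),(210,233),.555,-.17,np.pi)):
  for V in([("top",t,u),("scene",s,v)],[("top",t,u)],[("scene",s,v)]):
    r=fit(V,x,y,w);p=r.x;print(n,len(V),np.round(p[:3]/1e3,4),"yaw deg",np.degrees(p[3]/50).round(2),r.fun)
E
```

```text
L 2 [0.5973 0.1688 0.0547] yaw deg -12.28 442.48298314861097
L 1 [ 0.6099  0.1755 -0.0071] yaw deg -11.66 118.96667783922686
L 1 [0.5974 0.1689 0.0549] yaw deg -11.32 291.7482446157014
R 2 [ 0.5511 -0.1651  0.0532] yaw deg 184.4 259.81870424148735
R 1 [ 0.5648 -0.1727 -0.016 ] yaw deg 184.06 69.86554941064745
R 1 [ 0.5509 -0.165   0.0531] yaw deg 184.19 166.6146739071527
```

Both axle heights come out at about 55 mm, as they should. The left axle is at about -12°, so tool x already lies along the push. I'll move beyond the left spool's spoked face, staying high, and check with the wrist camera.

```bash
python3 -m jog '[[0,0,-0.027,-0.9,-0.37,0,40],[0,0,-0.027,-0.9,-0.37,0,40],[0,0,-0.027,-0.9,-0.37,0,40],[0,0,-0.027,-0.9,-0.37,0,40],[0,0,-0.027,-0.9,-0.37,0,40],[0,0,-0.027,-0.9,-0.37,0,40],[0,0,-0.027,-0.9,-0.37,0,40],[0,0,-0.027,-0.9,-0.37,0,40],[0,0,-0.027,-0.9,-0.37,0,40],[0,0,-0.027,-0.9,-0.37,0,40],[0,0,-0.027,-0.9,-0.37,0,40],[0,0,-0.027,-0.9,-0.37,0,40]]'
python3 -m jog '[[0,0,0,-0.31,-0.14,0,40],[0,0,0,-0.31,-0.14,0,40],[0,0,0,-0.31,-0.14,0,40],[0,0,0,-0.31,-0.14,0,40],[0,0,0,-0.31,-0.14,0,40],[0,0,0,-0.31,-0.14,0,40]]'
python3 - <<'E'
import cv2,numpy as np
from fit import *
w=arm.grab_frame("wrist");cv2.imwrite("pics/w1.png",w)
print([ (np.round(d["xyz"],3),round(d["confidence"],2)) for d in arm.spot_in("wrist","spool_a")])
m=arm.camera_model("wrist")
a=np.array([np.cos(-.21),np.sin(-.21),0]);b=np.array([-a[1],a[0],0]);c=np.array([.597,.168,.055]);t=np.linspace(0,6.28,60)[:,None]
for d in(.023,-.023):
  P=c+a*d+.055*(np.cos(t)*b+np.sin(t)*np.array([0,0,1]))
  cv2.polylines(w,[proj(m,P).astype(np.int32)],True,(0,0,255))
cv2.imwrite("pics/w1o.png",w)
s=arm.get_state();print(s["time_s"],s["tcp_pos"],s["tcp_rot"],s["force"])
E
```

```text
time_s: 2.0
tcp_pos: [0.5214, 0.2525, 0.3036]
tcp_rot: [-0.329, -3.124, 0.0]
force: [0.3, 0.2, 0.6]
gripper_width: 0.47
grasp_force: 0.0
time_s: 2.6
tcp_pos: [0.6575, 0.1535, 0.3037]
tcp_rot: [-0.326, -3.124, -0.0]
force: [-0.1, -1.1, 0.2]
gripper_width: 0.472
grasp_force: 0.0
[(array([0.602, 0.166, 0.076]), 0.91), (array([ 0.57 , -0.112,  0.036]), 0.66)]
2.7 [0.65730936 0.15385837 0.30409816] [-3.24311415e-01 -3.12442910e+00 -2.00795368e-04] [-0.47131074 -0.35947149 -0.73480658]
```

View pics/w1o.png

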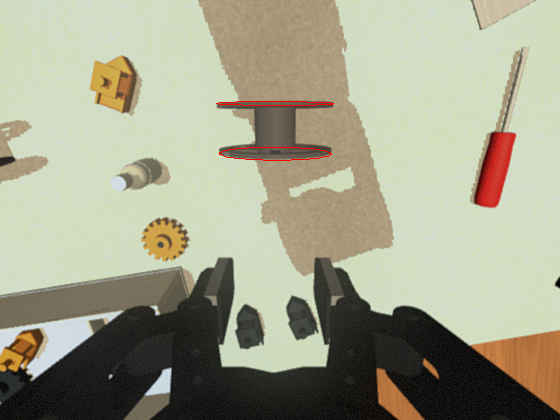

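The overlay sits on the spool within about 2 px (ellipses at (275,104) and (275,153)). The fingers are centred on the axle, near column 270. Next I'll descend and push.

```bash
python3 -m jog '[[0,0,0,0,0,0.1,40],[0,0,0,0,0,0.2,40],[0,0,0,0,0,0.29,40],[0,0,0,0,0,0.29,40],[0,0,0,0,0,0.29,40],[0,0,0,0,0,0.29,40]]'
python3 -m jog '[[0,0,0,0.012,0,0,40],[0,0,0,0.024,0,0,40],[0,0,0,0.036,0,0,40],[0,0,0,0.044,0,0,40],[0,0,0,0.052,0,0,40],[0,0,0,0.06,0,0,40],[0,0,0,0.068,0,0,40],[0,0,0,0.076,0,0,40],[0,0,0,0.084,0,0,40],[0,0,0,0.092,0,0,40],[0,0,0,0.1,0,0,40],[0,0,0,0.108,0,0,40],[0,0,0,0.116,0,0,40],[0,0,0,0.124,0,0,40],[0,0,0,0.132,0,0,40],[0,0,0,0.14,0,0,40],[0,0,0,0.146,0,0,40],[0,0,0,0.146,0,0,40]]'
python3 - <<'E'
import cv2,numpy as np
from workcell import arm
cv2.imwrite("pics/t2.png",np.hstack([cv2.resize(arm.grab_frame(c)[v-60:v+60,u-80:u+80],(400,300)) for c,u,v in(("top",208,201),("scene",350,205))]))
E
```

```text
time_s: 3.3
tcp_pos: [0.6595, 0.153, 0.1623]
tcp_rot: [0.326, 3.12, 0.002]
force: [0.1, 0.3, 0.4]
gripper_width: 0.47
grasp_force: 0.0
time_s: 5.1
tcp_pos: [0.5867, 0.1676, 0.1589]
tcp_rot: [-0.327, -3.124, 0.0]
force: [-0.1, 0.2, 0.8]
gripper_width: 0.467
grasp_force: 0.0
```

View pics/t2.png

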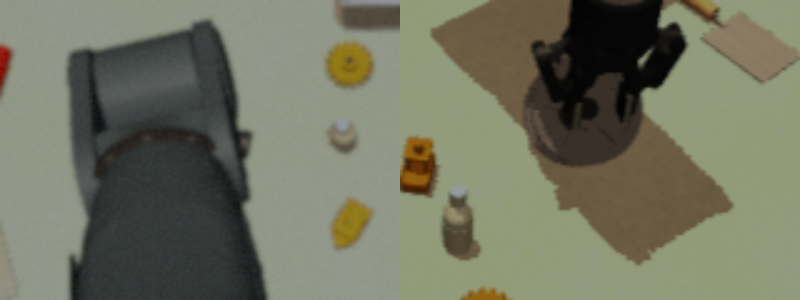

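Scene shows the left spool down on its closed face at about (585,115). I'll rise and move to the robot's side of the right spool.

```bash
python3 -m jog '[[0,0,0,0,0,-0.1,40],[0,0,0,0,0,-0.2,40],[0,0,0,0,0,-0.29,40],[0,0,-0.18,0.02,-0.1,-0.29,40],[0,0,-0.362,0.05,-0.2,-0.29,40],[0,0,-0.362,0.05,-0.3,-0.29,40],[0,0,-0.362,0.05,-0.4,-0.29,40],[0,0,-0.362,0.05,-0.5,-0.29,40],[0,0,-0.362,0.05,-0.6,-0.29,40],[0,0,-0.362,0.05,-0.7,-0.29,40],[0,0,-0.362,0.05,-0.7,-0.29,40],[0,0,-0.362,0.05,-0.7,-0.29,40],[0,0,-0.362,0.05,-0.7,-0.29,40],[0,0,-0.362,0.05,-0.7,-0.29,40]]'
python3 - <<'E'
import cv2,numpy as np
from fit import *
w=arm.grab_frame("wrist")
m=arm.camera_model("wrist")
print([ (np.round(d["xyz"],3),round(d["confidence"],2)) for d in arm.spot_in("wrist","spool_b")])
y=np.radians(184.3);a=np.array([np.cos(y),np.sin(y),0]);b=np.array([-a[1],a[0],0]);c=np.array([.551,-.165,.055]);t=np.linspace(0,6.28,60)[:,None]
for d in(.023,-.023):
  P=c+a*d+.055*(np.cos(t)*b+np.sin(t)*np.array([0,0,1]))
  cv2.polylines(w,[proj(m,P).astype(np.int32)],True,(0,0,255))
cv2.imwrite("pics/w3.png",w)
s=arm.get_state();print(s["time_s"],s["tcp_pos"],s["tcp_rot"])
print([ (np.round(d["xyz"],3),round(d["confidence"],2)) for c in("top","scene") if arm.grab_frame(c) is not None for d in arm.spot_in(c,"spool_a")])
E
```

```text
time_s: 6.6
tcp_pos: [0.4904, -0.1686, 0.3039]
tcp_rot: [-0.122, 3.139, 0.0]
force: [0.1, 0.7, 0.4]
gripper_width: 0.47
grasp_force: 0.0
[(array([0.519, 0.149, 0.007]), 0.81), (array([ 0.551, -0.164,  0.073]), 0.73), (array([ 0.555, -0.398,  0.058]), 0.53)]
6.7 [ 0.4903769  -0.16875534  0.30392415] [-1.21561387e-01  3.13919799e+00  8.42840892e-05]
[(array([0.516, 0.181, 0.044]), 0.96), (array([ 0.563, -0.124,  0.07 ]), 0.63), (array([ 0.571, -0.17 ,  0.069]), 0.72), (array([0.528, 0.178, 0.048]), 0.69)]
```

View pics/w3.png

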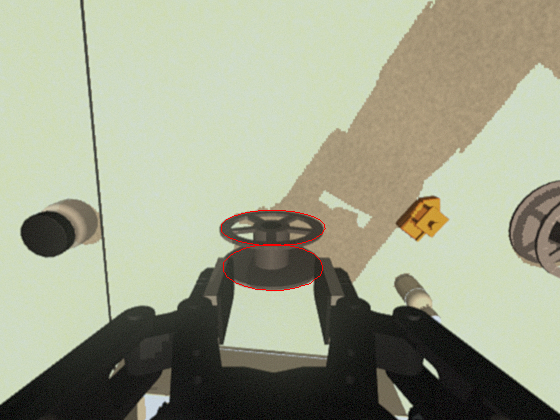

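The overlay matches the right spool, with its spoked face at (272,229) towards the robot and fingers centred. The left one lies at about (0.515, 0.18) with its top at 46 mm. Next I'll descend and push along -x of the tool.

```bash
python3 -m jog '[[0,0,0,0,0,0.1,40],[0,0,0,0,0,0.2,40],[0,0,0,0,0,0.29,40],[0,0,0,0,0,0.29,40],[0,0,0,0,0,0.29,40],[0,0,0,0,0,0.29,40]]'
python3 -m jog '[[0,0,0,-0.012,0,0,40],[0,0,0,-0.024,0,0,40],[0,0,0,-0.036,0,0,40],[0,0,0,-0.044,0,0,40],[0,0,0,-0.052,0,0,40],[0,0,0,-0.06,0,0,40],[0,0,0,-0.068,0,0,40],[0,0,0,-0.076,0,0,40],[0,0,0,-0.084,0,0,40],[0,0,0,-0.092,0,0,40],[0,0,0,-0.1,0,0,40],[0,0,0,-0.108,0,0,40],[0,0,0,-0.116,0,0,40],[0,0,0,-0.124,0,0,40],[0,0,0,-0.132,0,0,40],[0,0,0,-0.14,0,0,40],[0,0,0,-0.146,0,0,40],[0,0,0,-0.146,0,0,40],[0,0,0,-0.146,0,0,40]]'
python3 - <<'E'
import cv2,numpy as np
from workcell import arm
cv2.imwrite("pics/t4.png",np.hstack([cv2.resize(arm.grab_frame(c)[v-60:v+60,u-80:u+80],(400,300)) for c,u,v in(("top",333,213),("scene",210,233))]))
print([ (np.round(d["xyz"],3),round(d["confidence"],2)) for d in arm.spot_in("scene","spool_a")])
E
```

```text
time_s: 7.5
tcp_pos: [0.4912, -0.1702, 0.1613]
tcp_rot: [-0.119, 3.136, -0.003]
force: [0.5, -0.2, -0.6]
gripper_width: 0.469
grasp_force: 0.0
time_s: 9.4
tcp_pos: [0.5628, -0.1643, 0.1588]
tcp_rot: [0.119, -3.139, -0.0]
force: [-0.7, 0.1, 0.5]
gripper_width: 0.467
grasp_force: 0.0
[(array([ 0.644, -0.168,  0.047]), 0.8), (array([0.529, 0.178, 0.048]), 0.67)]
```

View pics/t4.png

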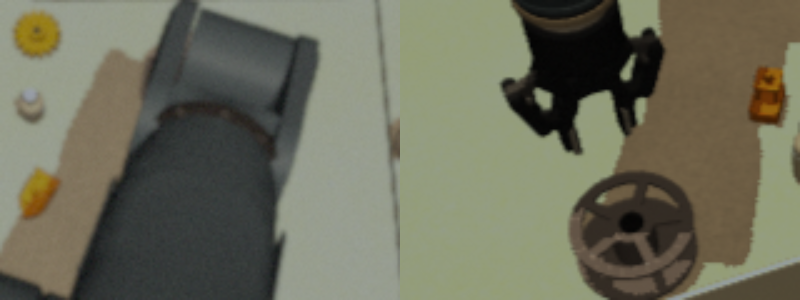

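The right spool lies flat with its spokes up at crop (633,235), clear of the fingers. I'll lift away, back off and check both spools and the bystanders.

```bash
python3 -m jog '[[0,0,0,0,0,-0.1,40],[0,0,0,0,0,-0.2,40],[0,0,0,0,0,-0.29,40],[0,0,0,0.1,0,-0.3,40],[0,0,0,0.2,0,-0.3,40],[0,0,0,0.3,0,-0.3,40],[0,0,0,0.38,0,-0.3,40],[0,0,0,0.38,0,-0.3,40],[0,0,0,0.38,0,-0.3,40],[0,0,0,0.38,0,-0.3,40],[0,0,0,0.38,0,-0.3,40],[0,0,0,0.38,0,-0.3,40]]'
python3 - <<'E'
import cv2,numpy as np
from workcell import arm
t,s=arm.grab_frame("top"),arm.grab_frame("scene")
for n in("boat","glue","gear","scraper","jar","driver","spool_a"):
    print(n,[np.round(d["xyz"],3).tolist() for c in("top","scene") for d in arm.spot_in(c,n)[:2 if n=="spool_a" else 1]])
cv2.imwrite("pics/f.png",np.hstack([cv2.resize(t[110:320,80:440],(400,233)),cv2.resize(s[110:320,80:440],(400,233))]))
E
```

```text
time_s: 10.75
tcp_pos: [0.374, -0.1786, 0.3087]
tcp_rot: [0.12, -3.139, -0.0]
force: [0.1, 0.4, 0.2]
gripper_width: 0.471
grasp_force: 0.0
boat [[0.512, 0.013, 0.019], [0.643, -0.167, 0.045]]
glue [[0.604, 0.017, 0.052], [0.618, 0.008, 0.047]]
gear [[0.694, 0.002, 0.015], [0.695, 0.001, 0.012]]
scraper [[0.477, 0.412, 0.004], [0.479, 0.402, -0.0]]
jar [[0.554, -0.406, 0.062], [0.572, -0.404, 0.056]]
driver [[0.68, 0.4, 0.023], [0.691, 0.403, 0.024]]
spool_a [[0.627, -0.162, 0.048], [0.514, 0.184, 0.045], [0.528, 0.18, 0.047], [0.641, -0.165, 0.046]]
```

View pics/f.png

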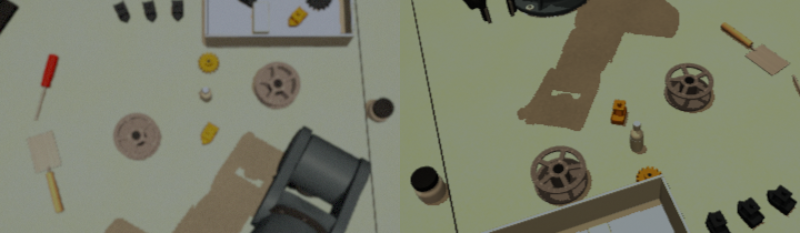

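Both spools lie flat with spokes up (top crop (137,136) and (276,85)), about 85 mm from where they stood. The bystanders haven't moved and the arm is clear.

```bash
python3 -c "
from workcell import arm
print(arm.hand_in())"
```

```text
the job is handed in; nothing more can be done
None
```

Both spools are tipped flat with the spoked face up, each about 85 mm from where it stood; nothing else on the desk moved noticeably, and the job was handed in at about 12 s.

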